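Pair the wireless button stations in order

TASK

Pair the three grey wireless button stations with the control cabinet in channel order: with the fingertips, gently push the green button all the way in, then the white one, then the blue one; each stays in when you let go. Do not pick up or shove the stations, do not push the red emergency-stop button, and leave the yellow station, the padlock and the screwdriver alone.

Things in the scene. Friction and masses are not known exactly. Their poses are not given: they have to be found in the camera images.
- green_station: Free-standing wireless push-button station with a green button: grey box 68 x 68 mm and 50 mm high on a rubber foot, about 0.6 kg, loose on the bench. Origin at the centre of its underside, z up. On its top a black ring, 46 mm across and 4 mm high, surrounds the button, which is in the middle of the box.
- green_button_top (a point): Centre of the flat top of the green button, a round cap 34 mm across. It stands 68 mm above the bench when out (14 mm above the ring) and 58 mm when fully in (still 4 mm above the ring). The point moves with the cap.
- green_button (a joint): How far the green button is pushed in, m: 0 = out (as at the start), 0.010 = fully in. It takes about 3.5 N to start moving and 5.5 N (a little more when moved fast) to reach the end, where there is a soft stop; it stays where it is left and does not spring back.
- white_station: Free-standing wireless push-button station with a white button: grey box 68 x 68 mm and 50 mm high on a rubber foot, about 0.6 kg, loose on the bench. Origin at the centre of its underside, z up. On its top a black ring, 46 mm across and 4 mm high, surrounds the button, which is in the middle of the box.
- white_button_top (a point): Centre of the flat top of the white button, a round cap 34 mm across. It stands 68 mm above the bench when out (14 mm above the ring) and 58 mm when fully in (still 4 mm above the ring). The point moves with the cap.
- white_button (a joint): How far the white button is pushed in, m: 0 = out (as at the start), 0.010 = fully in. It takes about 3.5 N to start moving and 5.5 N (a little more when moved fast) to reach the end, where there is a soft stop; it stays where it is left and does not spring back.
- blue_station: Free-standing wireless push-button station with a blue button: grey box 68 x 68 mm and 50 mm high on a rubber foot, about 0.6 kg, loose on the bench. Origin at the centre of its underside, z up. On its top a black ring, 46 mm across and 4 mm high, surrounds the button, which is in the middle of the box.
- blue_button_top (a point): Centre of the flat top of the blue button, a round cap 34 mm across. It stands 68 mm above the bench when out (14 mm above the ring) and 58 mm when fully in (still 4 mm above the ring). The point moves with the cap.
- blue_button (a joint): How far the blue button is pushed in, m: 0 = out (as at the start), 0.010 = fully in. It takes about 3.5 N to start moving and 5.5 N (a little more when moved fast) to reach the end, where there is a soft stop; it stays where it is left and does not spring back.
- stop_station: Bystander: emergency-stop station, same size of box (68 x 68 x 50 mm) but yellow, with a red mushroom button; top of the mushroom 78 mm above the bench. Loose, about 0.6 kg. Origin at the centre of its underside.
- stop_button (a joint): How far the red mushroom button (40 mm across) is pushed in, m: 0 = out (as at the start). It must stay out.
- padlock: Bystander: brass padlock lying flat, body 42 x 45 x 22 mm, steel shackle reaching 53 mm from the origin along its own +x. Loose. Origin at the centre of the underside of the body.
- screwdriver: Bystander: orange-handled screwdriver, 170 mm long, lying roughly along x on the bench. Loose. Origin at its underside; long axis along its x, handle to -x.

How it is judged:
By the outcome, as a careful person would: the job done as asked, in the order asked, and still so for the second after the job is handed in, with the robot touching nothing.
It also fails if it takes over 43 s, if anything falls off the work surface, if the arm or the gripper's body presses on something with over 40 N, if the wrist force passes 120 N, or if a joint passes its speed limit or range.

ROBOT

A 7-joint arm with a two-finger parallel gripper is mounted at the origin on the work surface. World frame = base frame: x ahead of the robot, y to its left, z up, the work surface at z = 0. Lengths are in mm, angles in rad, forces in N, time in s.
With the tool pointing down it reaches from about 425 to 825 mm from the base axis. Payload 3.6 kg.
Tool frame: the origin (TCP) lies between the finger pads; the fingertips stand manip.tip_reach ahead of it and the grasp point (between the pads) lies 5 mm behind it (manip.tip_reach is the distance from the TCP to the fingertips, in mm); z points along the fingers, x is the direction in which the jaws open and shut, and the axes are right-handed (so a half turn about z gives the same grasp; the last joint's range is limited). The gripper opens to 85 mm and grips with 20 to 120 N. Pads are 22 mm wide; open, the fingers measure 114 mm over their backs; the gripper's body (76 mm by 85 mm) begins 54 mm behind the grasp point. The pads swing forward as they close: fully open they stand 13 mm farther back than shut.
Start: joints at [-1.256, 0.615, -0.013, 1.423, 0.008, 1.103, -0.04], TCP at [217.224, 612.599, 245.297] pointing down, gripper open.
Joint ranges: [-3.12, 3.12], [-0.3, 2.06], [-1.34, 1.32], [0.26, 2.42], [-1.36, 4.5], [0.01, 1.98], [-2.84, 2.84]. Speed limits (rad/s): [2.79, 2.79, 3.14, 3.14, 3.14, 3.14, 3.14].

INTERFACE

Orientations are given as a unit quaternion [w, x, y, z].
In Python, from plant import manip gives the robot as it stands.
- The arm moves only by the tool jog_arm, never from a script. Its argument "increments" is a list of rows, each a list of 7 numbers: the opening, from -1 (shut) to 1 (fully open), then the shift along the tool's x, y, z in m, then the turn, a rotation vector about the tool's x, y, z in degrees. In form: [[claw, dx, dy, dz, rx, ry, rz], ...]. A call has 1 to 12 rows; each row shifts and turns the commanded pose from where the row before left it, along the tool's axes as they then stand; what a row does not reach is not made up. A row lasts 1/8 s, in which the tool goes at most 62.5 mm and 10.7 degrees, less where a joint would pass 70% of its speed; a pose out of reach is approached as far as the arm can. A call is refused whole if a number of a shift passes 0.0625 or a number of a turn 10.7, either way. A call with a gripper value outside its range is refused whole. The fingers move at their own pace and stop on an object; "force" is the grip in N (left out, the last holds). Time passes only in rows, so rows that do not move let the fingers close. It gives the time, the measured TCP pose, the force and the opening at its end, in the units of the state.
- manip.get_obs(): the state, without advancing time (a new reading comes with each control period).
- manip.capture(name): name is "side" or "top"; returns the picture (420x560x3 uint8, blue, green, red); there is no depth.
- manip.camera_info(name): a dict with "fx", "fy", "cx", "cy" (pixels), "rvec" (rotation vector, rad) and "tvec" (3), from world to camera coordinates, as OpenCV has them. Camera axes: x right, y down, z forward; pixel columns grow to the right and rows downward; lengths in mm; the calibration is good to about 2 mm. A picture is of the moment at which its call begins. camera_info takes no time and is no camera call.
- manip.sign_off(): hands the job in, once; it reports no verdict.
The state is a dict: "t": time; "qpos": joint angles; "dq": joint speeds; "effort": joint torques, N m; "ee_pos": TCP position; "tcp_rot": TCP orientation; "contact_force": force on the tool from outside, world axes, zero at the start; "torque": the same for the moment, N m; "opening": finger opening in mm.
Only numpy, scipy, OpenCV 4.12 (cv2) and the standard library are available. Lean on these libraries where they do the work, as an engineer would, in place of code of your own. Each camera call takes 0.05 s, during which the arm holds its last target.

## Working session

There is one attempt and no reset: what is moved stays moved. The work goes in short steps, Python scripts to look and compute and a tool call to move; the robot and the scene stay as the last step left them, time stands still between calls to the robot, and variables do not carry over. Pictures are saved under pics/ and viewed, and the job is handed in when it is done.

Besides the shell and the picture viewer there is one more tool, called as name([rows], argument=value, ...), one row to a line, values as JSON. jog_arm: Moves the arm, as the interface text tells. Its arguments: {"type":"object","properties":{"increments":{"type":"array"},"force":{"type":"number"}},"required":["increments"]}

```bash
ls; mkdir -p pics; python3 - <<'E'
from plant import manip
import cv2
print(manip.get_obs()); print(manip.tip_reach)
for n in("top","side"):
    cv2.imwrite(f"pics/{n}0.png",manip.capture(n)); print(manip.camera_info(n))
E
```

```text
pics
{'t': 0.0, 'qpos': array([-1.25650503,  0.61587885, -0.01262806,  1.42492972,  0.00810623,
        1.10340583, -0.04038639]), 'dq': array([ 0.00097673, -0.0006309 , -0.00088365, -0.00012648,  0.00025813,
        0.0019445 , -0.00187678]), 'effort': array([ 1.78190844e-04, -4.69215989e+01,  2.59333681e-01, -1.71030235e+01,
        9.96909162e-03,  9.60819394e-03,  4.47419701e-08]), 'ee_pos': array([216.98976065, 611.92242291, 244.15406519]), 'tcp_rot': array([ 7.56681785e-04,  8.16744571e-01,  5.76997966e-01, -1.03952160e-03]), 'contact_force': array([-1.02483854,  1.0780644 ,  0.5661892 ]), 'torque': array([-0.03023316,  0.01129482, -0.0538695 ]), 'opening': 85.66847959533956}
14.0
{'fx': 456.1826544220628, 'fy': 456.1826544220628, 'cx': 279.76861238647354, 'cy': 214.9647197568769, 'rvec': array([ 2.00377119, -2.2224933 ,  0.23031604]), 'tvec': array([ 27.87537883, 540.73387157, 758.77957582])}
{'fx': 485.51470452624244, 'fy': 485.51470452624244, 'cx': 273.54474048758027, 'cy': 210.709825668592, 'rvec': array([ 2.32472774, -0.13989813,  0.06630768]), 'tvec': array([-559.73054579,   98.49571363, 1002.4732881 ])}
```

View pics/top0.png

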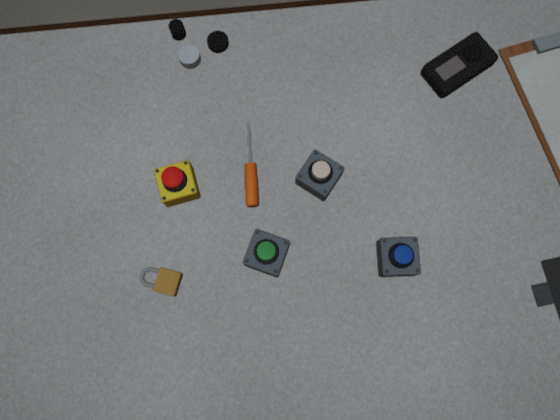

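View pics/side0.png

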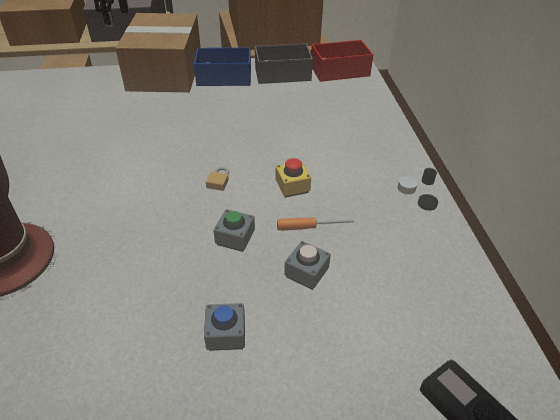

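Top view: green cap at about (266,251), white (320,170), blue (402,255), with the red stop at (174,178). Side view: green (234,217), white (308,254), blue (224,315). I'll segment the caps and compute their positions.

```bash
cat > h.py <<'E'
import cv2,numpy as np
from plant import manip
from scipy.spatial.transform import Rotation as R
def ray(n,u,v):
    c=manip.camera_info(n);M=cv2.Rodrigues(c['rvec'])[0]
    d=M.T@np.array([(u-c['cx'])/c['fx'],(v-c['cy'])/c['fy'],1]);o=-M.T@c['tvec'];return o,d
def at(n,u,v,z):
    o,d=ray(n,u,v);return o+d*(z-o[2])/d[2]
def proj(n,p):
    c=manip.camera_info(n);K=np.array([[c['fx'],0,c['cx']],[0,c['fy'],c['cy']],[0,0,1]])
    return cv2.projectPoints(np.array(p,float).reshape(-1,1,3),c['rvec'],c['tvec'],K,None)[0].reshape(-1,2)
E
python3 - <<'E'
from h import *
seeds={'top':dict(g=(266,251),w=(320,170),b=(402,255),r=(174,178)),'side':dict(g=(234,217),w=(308,254),b=(224,315),r=(293,163))}
for n in seeds:
    im=cv2.imread(f'pics/{n}0.png')
    for k,(u,v) in seeds[n].items():
        x0,y0=u-35,v-35
        cr=cv2.resize(im[y0:y0+70,x0:x0+70],None,fx=4,fy=4,interpolation=cv2.INTER_CUBIC)
        c=im[v-2:v+3,u-2:u+3].reshape(-1,3).mean(0)
        print(n,k,c.round(), at(n,u,v,68).round(1))
        cv2.imwrite(f'pics/c_{n}_{k}.png',cr)
for n in seeds:
    cv2.imwrite(f'pics/m_{n}.png',np.hstack([cv2.resize(cv2.imread(f'pics/c_{n}_{k}.png'),(260,260)) for k in 'gwb']))
E
```

```text
top g [ 70. 119.  57.] [477.3   2.4  68. ]
top w [148. 154. 162.] [ 613.  -108.3   68. ]
top b [132.  71.  37.] [ 446.1 -230.7   68. ]
top r [ 37.  41. 159.] [625.3 153.7  68. ]
side g [ 86. 130.  80.] [481.3  -3.8  68. ]
side w [167. 175. 184.] [ 614.8 -121.4   68. ]
side b [152. 102.  76.] [ 449.5 -240.4   68. ]
side r [ 74.  80. 180.] [628.9 160.3  68. ]
```

```bash
python3 -c "
import cv2,numpy as np
cv2.imwrite('pics/m.png',np.vstack([cv2.imread('pics/m_top.png'),cv2.imread('pics/m_side.png')]))"
```

```text
(no output)
```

View pics/m.png

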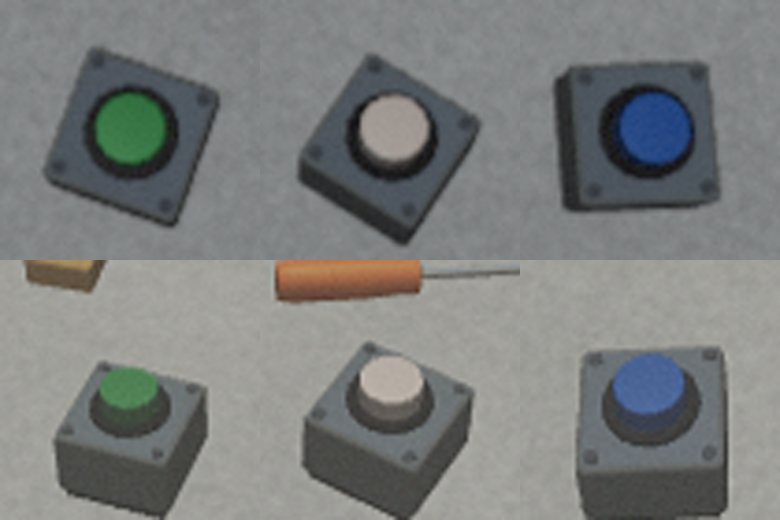

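The crops show all three caps clearly. In full-image pixels the flat-top centres are, in the top view, green (266.3,250.5), white (321.6,168.9), blue (403.6,255). In the side view they are green (233.7,216.2), white (308.5,251.3), blue (223.7,313.1).

```bash
python3 - <<'E'
from h import *
P={'g':((266.3,250.5),(233.7,216.2)),'w':((321.6,168.9),(308.5,251.3)),'b':((403.6,255),(223.7,313.1))}
for k,(a,b) in P.items():
    A=[];B=[]
    for n,p in(('top',a),('side',b)):
        o,d=ray(n,*p);d/=np.linalg.norm(d);Q=np.eye(3)-np.outer(d,d);A.append(Q);B.append(Q@o)
    x=np.linalg.lstsq(np.vstack(A),np.hstack(B),rcond=None)[0]
    print(k,'tri',x.round(1),'top',at('top',*a,68).round(1),'side',at('side',*b,68).round(1))
o=manip.get_obs();M=R.from_quat(o['tcp_rot'],scalar_first=True).as_matrix();print(M.round(3),o['t'])
E
```

```text
g tri [479.8   2.   64.4] top [478.1   1.8  68. ] side [480.9  -1.4  68. ]
w tri [ 616.8 -111.9   64.3] top [ 614.8 -111.5   68. ] side [ 617.  -114.8   68. ]
b tri [ 447.6 -234.3   64.5] top [ 445.8 -233.5   68. ] side [ 449.1 -236.5   68. ]
[[ 0.334  0.942 -0.001]
 [ 0.942 -0.334 -0.002]
 [-0.002  0.    -1.   ]] 0.1
```

Triangulation gives heights about 3.5 mm low, and the two views agree within about 3 mm in the plane. That's well inside the 17 mm cap radius. Targets: green (479.5, 0.5), white (616, -113), blue (447.5, -235). First I'll shut the fingers and travel high to green.

jog_arm([
  [-1, -0.0204, 0.0188, 0, 0, 0, 0],
  [-1, -0.0204, 0.0188, 0, 0, 0, 0],
  [-1, -0.0204, 0.0188, 0, 0, 0, 0],
  [-1, -0.0204, 0.0188, 0, 0, 0, 0],
  [-1, -0.0204, 0.0188, 0, 0, 0, 0],
  [-1, -0.0204, 0.0188, 0, 0, 0, 0],
  [-1, -0.0204, 0.0188, 0, 0, 0, 0],
  [-1, -0.0204, 0.0188, 0, 0, 0, 0],
  [-1, -0.0204, 0.0188, 0, 0, 0, 0],
  [-1, -0.0204, 0.0188, 0, 0, 0, 0],
  [-1, -0.0204, 0.0188, 0, 0, 0, 0],
  [-1, -0.0204, 0.0188, 0, 0, 0, 0],
], force=40)

```text
t: 1.6
ee_pos: [348.1, 305.4, 245.0]
tcp_rot: [0.0, 0.817, 0.577, -0.0]
contact_force: [1.0, -0.5, -0.1]
opening: -0.1
```

jog_arm([
  [-1, -0.0204, 0.0188, 0, 0, 0, 0],
  [-1, -0.0204, 0.0188, 0, 0, 0, 0],
  [-1, -0.0204, 0.0188, 0, 0, 0, 0],
  [-1, -0.0204, 0.0188, 0, 0, 0, 0],
  [-1, -0.0204, 0.0188, 0, 0, 0, 0],
  [-1, -0.0204, 0.0188, 0, 0, 0, 0],
  [-1, -0.0204, 0.0188, 0, 0, 0, 0],
  [-1, -0.0204, 0.0188, 0, 0, 0, 0],
  [-1, -0.0204, 0.0188, 0, 0, 0, 0],
  [-1, -0.0204, 0.0188, 0, 0, 0, 0],
  [-1, -0.0204, 0.0188, 0, 0, 0, 0],
  [-1, -0.0204, 0.0188, 0, 0, 0, 0],
])

```text
t: 3.1
ee_pos: [478.8, -0.4, 245.0]
tcp_rot: [-0.0, 0.817, 0.577, -0.0]
contact_force: [1.2, 0.5, 0.3]
opening: -0.2
```

jog_arm([
  [-1, 0, 0, 0.024, 0, 0, 0],
  [-1, 0, 0, 0.024, 0, 0, 0],
  [-1, 0, 0, 0.024, 0, 0, 0],
  [-1, 0, 0, 0.024, 0, 0, 0],
  [-1, 0, 0, 0.024, 0, 0, 0],
  [-1, 0, 0, 0.024, 0, 0, 0],
  [-1, 0, 0, 0, 0, 0, 0],
])

```text
t: 3.98
ee_pos: [477.4, 0.3, 99.8]
tcp_rot: [-0.001, 0.817, 0.577, -0.002]
contact_force: [0.1, 0.2, 0.2]
opening: 0.3
```

```bash
cat > look.py <<'E'
from h import *
import sys
k=sys.argv[1];p=eval(sys.argv[2]);o=[]
for n in('top','side'):
    im=manip.capture(n);u,v=proj(n,p)[0].round().astype(int)
    u=min(max(u,50),509);v=min(max(v,50),369)
    o.append(cv2.resize(im[v-50:v+50,u-50:u+50],(390,390),interpolation=cv2.INTER_CUBIC))
cv2.imwrite(f'pics/{k}.png',np.hstack(o));s=manip.get_obs();print(s['t'],s['ee_pos'],s['contact_force'])
E
python3 look.py g1 "[479.5,.5,68]"
```

```text
4.075 [4.79034572e+02 2.99869460e-01 1.01600745e+02] [ 0.65694658 -0.53102474  0.3221212 ]
```

View pics/g1.png

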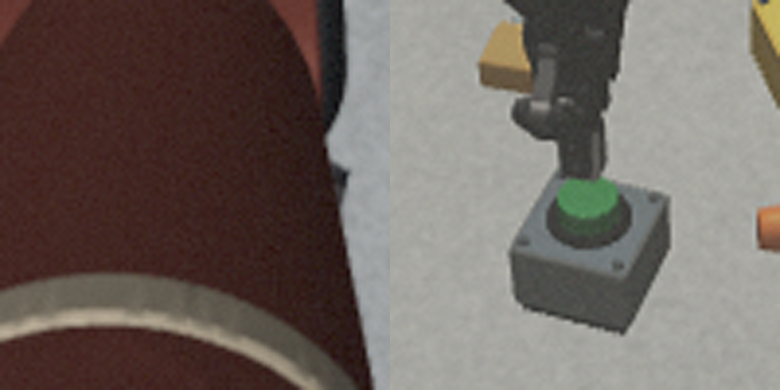

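Top view is blocked by the arm. In the side view the fingertips are centred over the green cap (tips at about (583,178) in the crop, cap at (588,200)), with a gap of about 19 mm. Now I'll press slowly.

jog_arm([
  [-1, 0, 0, 0.005, 0, 0, 0],
  [-1, 0, 0, 0.005, 0, 0, 0],
  [-1, 0, 0, 0.005, 0, 0, 0],
  [-1, 0, 0, 0.002, 0, 0, 0],
  [-1, 0, 0, 0.002, 0, 0, 0],
  [-1, 0, 0, 0.002, 0, 0, 0],
  [-1, 0, 0, 0.002, 0, 0, 0],
  [-1, 0, 0, 0, 0, 0, 0],
])

```text
t: 5.08
ee_pos: [478.9, 0.3, 78.3]
tcp_rot: [0.0, 0.817, 0.577, 0.0]
contact_force: [0.5, 0.3, 2.1]
opening: 0.1
```

jog_arm([
  [-1, 0, 0, 0.002, 0, 0, 0],
  [-1, 0, 0, 0.002, 0, 0, 0],
  [-1, 0, 0, 0.001, 0, 0, 0],
  [-1, 0, 0, 0, 0, 0, 0],
])

```text
t: 5.58
ee_pos: [478.9, 0.3, 73.2]
tcp_rot: [0.0, 0.817, 0.577, -0.0]
contact_force: [-1.2, -0.7, 4.0]
opening: 0.0
```

jog_arm([
  [-1, 0, 0, 0.001, 0, 0, 0],
  [-1, 0, 0, 0, 0, 0, 0],
])

```text
t: 5.82
ee_pos: [478.9, 0.3, 72.3]
tcp_rot: [0.0, 0.817, 0.577, -0.0]
contact_force: [-0.6, -0.1, 3.8]
opening: 0.2
```

jog_arm([
  [-1, 0, 0, 0.001, 0, 0, 0],
  [-1, 0, 0, 0, 0, 0, 0],
])

```text
t: 6.08
ee_pos: [478.9, 0.3, 72.0]
tcp_rot: [0.0, 0.817, 0.577, 0.0]
contact_force: [-2.6, 0.1, 10.5]
opening: 0.3
```

Green bottomed out: TCP is at 72.0 mm, so the cap is at 58 mm, and the force rose to 10.5 N. Lifting and moving to white.

jog_arm([
  [-1, 0, 0, -0.005, 0, 0, 0],
  [-1, 0, 0, -0.015, 0, 0, 0],
  [-1, 0, 0, -0.02, 0, 0, 0],
  [-1, 0, 0, -0.03, 0, 0, 0],
  [-1, -0.0076, 0.0209, 0, 0, 0, 0],
  [-1, -0.0076, 0.0209, 0, 0, 0, 0],
  [-1, -0.0076, 0.0209, 0, 0, 0, 0],
  [-1, -0.0076, 0.0209, 0, 0, 0, 0],
  [-1, -0.0076, 0.0209, 0, 0, 0, 0],
  [-1, -0.0076, 0.0209, 0, 0, 0, 0],
  [-1, -0.0076, 0.0209, 0, 0, 0, 0],
  [-1, -0.0076, 0.0209, 0, 0, 0, 0],
])

```text
t: 7.58
ee_pos: [616.4, -113.2, 140.6]
tcp_rot: [-0.0, 0.817, 0.577, -0.0]
contact_force: [0.8, 0.2, -0.1]
opening: 0.2
```

jog_arm([
  [-1, 0, 0, 0.02, 0, 0, 0],
  [-1, 0, 0, 0.02, 0, 0, 0],
  [-1, 0, 0, 0, 0, 0, 0],
])

```text
t: 7.95
ee_pos: [614.6, -112.5, 99.1]
tcp_rot: [-0.002, 0.817, 0.577, -0.002]
contact_force: [-1.0, 0.4, 0.7]
opening: -0.1
```

```bash
python3 look.py w1 "[616,-113,68]"; python3 - <<'E'
from h import *
im=manip.capture('side'); cv2.imwrite('pics/side_g.png',cv2.resize(im[165:265,184:284],(400,400),interpolation=cv2.INTER_CUBIC))
a=cv2.imread('pics/w1.png'); cv2.imwrite('pics/w2.png',np.hstack([a[:,390:],cv2.resize(cv2.imread('pics/side_g.png'),(390,390))]))
E
```

```text
8.05 [ 616.29613699 -112.82877107  101.35478795] [-0.0227667  -0.71674458 -0.02795439]
```

View pics/w2.png

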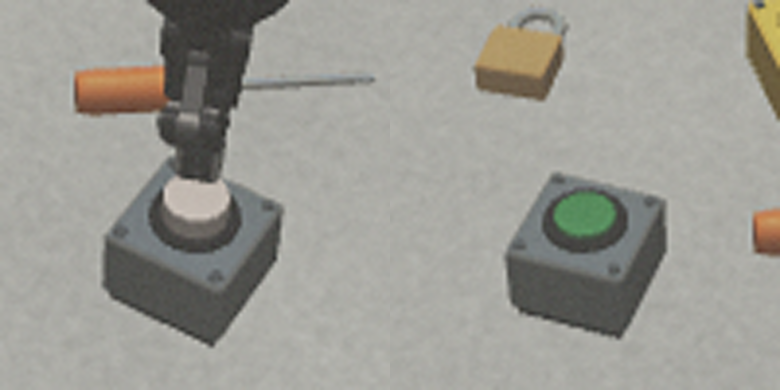

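In the crops, green at (585,214) now sits low in its ring and its station hasn't moved. The tips are above the white cap (cap centre about (197,200)). Pressing white.

jog_arm([
  [-1, 0, 0, 0.005, 0, 0, 0],
  [-1, 0, 0, 0.005, 0, 0, 0],
  [-1, 0, 0, 0.005, 0, 0, 0],
  [-1, 0, 0, 0.002, 0, 0, 0],
  [-1, 0, 0, 0.002, 0, 0, 0],
  [-1, 0, 0, 0.002, 0, 0, 0],
  [-1, 0, 0, 0.002, 0, 0, 0],
  [-1, 0, 0, 0.002, 0, 0, 0],
  [-1, 0, 0, 0.002, 0, 0, 0],
  [-1, 0, 0, 0.001, 0, 0, 0],
  [-1, 0, 0, 0, 0, 0, 0],
])

```text
t: 9.48
ee_pos: [616.2, -112.9, 73.3]
tcp_rot: [0.0, 0.817, 0.577, 0.0]
contact_force: [-1.2, -0.1, 4.2]
opening: 0.0
```

jog_arm([
  [-1, 0, 0, 0.001, 0, 0, 0],
  [-1, 0, 0, 0, 0, 0, 0],
])

```text
t: 9.72
ee_pos: [616.2, -112.8, 72.4]
tcp_rot: [0.0, 0.817, 0.577, 0.0]
contact_force: [-0.7, 0.4, 4.8]
opening: -0.2
```

jog_arm([
  [-1, 0, 0, 0.001, 0, 0, 0],
  [-1, 0, 0, 0, 0, 0, 0],
])

```text
t: 9.98
ee_pos: [616.2, -112.9, 72.1]
tcp_rot: [0.0, 0.817, 0.577, 0.0]
contact_force: [-1.8, 1.8, 8.8]
opening: 0.0
```

White bottomed at TCP 72.1 mm, 8.8 N. On to blue.

jog_arm([
  [-1, 0, 0, -0.005, 0, 0, 0],
  [-1, 0, 0, -0.015, 0, 0, 0],
  [-1, 0, 0, -0.02, 0, 0, 0],
  [-1, 0, 0, -0.03, 0, 0, 0],
  [-1, -0.0214, -0.0148, 0, 0, 0, 0],
  [-1, -0.0214, -0.0148, 0, 0, 0, 0],
  [-1, -0.0214, -0.0148, 0, 0, 0, 0],
  [-1, -0.0214, -0.0148, 0, 0, 0, 0],
  [-1, -0.0214, -0.0148, 0, 0, 0, 0],
  [-1, -0.0214, -0.0148, 0, 0, 0, 0],
  [-1, -0.0214, -0.0148, 0, 0, 0, 0],
  [-1, -0.0214, -0.0148, 0, 0, 0, 0],
])

```text
t: 11.48
ee_pos: [447.1, -235.4, 142.0]
tcp_rot: [0.001, 0.817, 0.577, 0.0]
contact_force: [-0.7, -0.7, 0.2]
opening: 0.0
```

jog_arm([
  [-1, 0, 0, 0.02, 0, 0, 0],
  [-1, 0, 0, 0.02, 0, 0, 0],
  [-1, 0, 0, 0, 0, 0, 0],
])

```text
t: 11.85
ee_pos: [446.8, -234.4, 100.8]
tcp_rot: [-0.001, 0.817, 0.577, -0.001]
contact_force: [-0.0, 0.1, 0.1]
opening: -0.2
```

```bash
python3 look.py b1 "[447.5,-235,68]"; python3 - <<'E'
from h import *
im=manip.capture('side'); b=cv2.resize(im[200:300,258:358],(390,390),interpolation=cv2.INTER_CUBIC)
a=cv2.imread('pics/b1.png'); cv2.imwrite('pics/b2.png',np.hstack([a[:,390:],b]))
E
```

```text
11.95 [ 447.85527959 -234.89340334  101.98894191] [-0.13930167  0.28080615 -0.50144674]
```

View pics/b2.png

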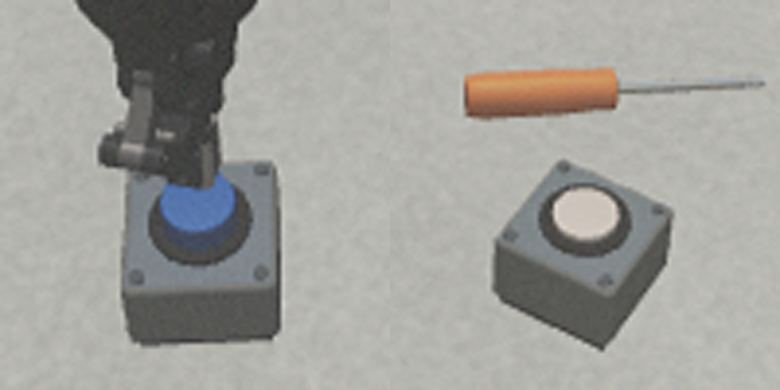

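White, at crop (586,213), now sits low in its ring. The tips are over the blue cap (198,200). Pressing blue.

jog_arm([
  [-1, 0, 0, 0.005, 0, 0, 0],
  [-1, 0, 0, 0.005, 0, 0, 0],
  [-1, 0, 0, 0.005, 0, 0, 0],
  [-1, 0, 0, 0.002, 0, 0, 0],
  [-1, 0, 0, 0.002, 0, 0, 0],
  [-1, 0, 0, 0.002, 0, 0, 0],
  [-1, 0, 0, 0.002, 0, 0, 0],
  [-1, 0, 0, 0.002, 0, 0, 0],
  [-1, 0, 0, 0.002, 0, 0, 0],
  [-1, 0, 0, 0.001, 0, 0, 0],
  [-1, 0, 0, 0, 0, 0, 0],
])

```text
t: 13.38
ee_pos: [447.3, -234.6, 73.2]
tcp_rot: [0.0, 0.817, 0.577, -0.0]
contact_force: [-1.2, 0.1, 2.8]
opening: -0.6
```

jog_arm([
  [-1, 0, 0, 0.001, 0, 0, 0],
  [-1, 0, 0, 0, 0, 0, 0],
])

```text
t: 13.62
ee_pos: [447.3, -234.6, 72.3]
tcp_rot: [0.0, 0.817, 0.577, -0.0]
contact_force: [-0.6, 0.7, 4.0]
opening: 0.2
```

jog_arm([
  [-1, 0, 0, 0.001, 0, 0, 0],
  [-1, 0, 0, 0, 0, 0, 0],
])

```text
t: 13.88
ee_pos: [447.3, -234.7, 72.0]
tcp_rot: [0.0, 0.817, 0.577, 0.0]
contact_force: [-2.6, 1.4, 10.3]
opening: 0.1
```

Blue bottomed out too. Now I'll lift and move clear so the cameras can check everything.

jog_arm([
  [-1, 0, 0, -0.005, 0, 0, 0],
  [-1, 0, 0, -0.015, 0, 0, 0],
  [-1, 0, 0, -0.03, 0, 0, 0],
  [-1, 0, 0, -0.03, 0, 0, 0],
  [-1, 0, 0, -0.03, 0, 0, 0],
  [-1, 0, 0, -0.03, 0, 0, 0],
  [-1, -0.03, 0.01, 0, 0, 0, 0],
  [-1, -0.03, 0.01, 0, 0, 0, 0],
  [-1, -0.03, 0.01, 0, 0, 0, 0],
  [-1, -0.03, 0.01, 0, 0, 0, 0],
  [-1, -0.03, 0.01, 0, 0, 0, 0],
  [-1, -0.03, 0.01, 0, 0, 0, 0],
])

```text
t: 15.38
ee_pos: [443.6, -425.2, 211.9]
tcp_rot: [0.0, 0.817, 0.577, 0.0]
contact_force: [0.7, 0.2, 0.3]
opening: 0.0
```

jog_arm([
  [-1, -0.03, 0.01, 0, 0, 0, 0],
  [-1, -0.03, 0.01, 0, 0, 0, 0],
  [-1, -0.03, 0.01, 0, 0, 0, 0],
  [-1, -0.03, 0.01, 0, 0, 0, 0],
  [-1, 0, 0, 0, 0, 0, 0],
  [-1, 0, 0, 0, 0, 0, 0],
])

```text
t: 16.12
ee_pos: [441.7, -549.8, 211.4]
tcp_rot: [-0.0, 0.817, 0.577, 0.0]
contact_force: [0.5, 0.2, 0.3]
opening: -0.5
```

```bash
python3 - <<'E'
from h import *
for n in('top','side'):
    im=manip.capture(n);cv2.imwrite(f'pics/{n}_end.png',im)
print(manip.get_obs()['t'],manip.get_obs()['dq'].round(3))
E
```

```text
16.225 [-0.003 -0.001  0.001 -0.001  0.    -0.001  0.   ]
```

View pics/top_end.png

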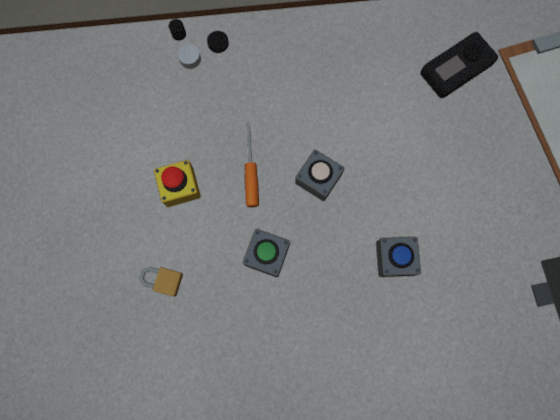

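View pics/side_end.png

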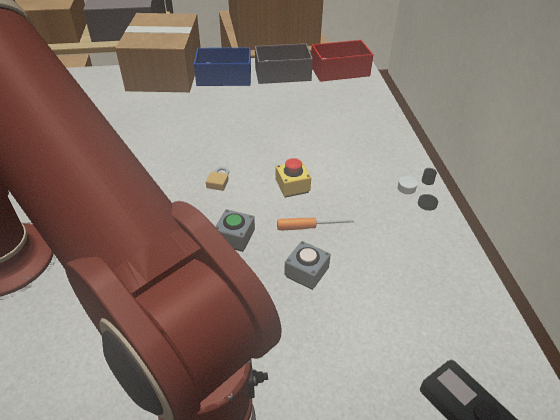

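The top view shows green (266,251), white (320,172) and blue (402,256) all low in their rings, and the stations are where they started. The arm hides blue in the side view, so I'll check cap depth and station shift numerically from the top view.

```bash
python3 - <<'E'
from h import *
a=cv2.imread('pics/top0.png');b=cv2.imread('pics/top_end.png')
c={'g':(266,251,[479.5,.5]),'w':(320,170,[616,-113]),'b':(402,255,[447.5,-235])}
def cap(im,u,v,k):
    h=cv2.cvtColor(im,cv2.COLOR_BGR2HSV)[v-14:v+15,u-14:u+15].astype(int);g=im[v-14:v+15,u-14:u+15].astype(int)
    m=(g.min(2)>125) if k=='w' else (h[...,1]>110)&(g.max(2)>80)
    y,x=np.nonzero(m);return np.array([x.mean()+u-14,y.mean()+v-14]),m.sum()
for k,(u,v,p) in c.items():
    A,B=cap(a,u,v,k),cap(b,u,v,k)
    print(k,A,B,'shift',(B[0]-A[0]).round(2),'expected',(proj('top',p+[58])-proj('top',p+[68]))[0].round(2))
d=cv2.absdiff(cv2.GaussianBlur(a,(5,5),0),cv2.GaussianBlur(b,(5,5),0)).max(2)
n,_,st,ce=cv2.connectedComponentsWithStats((d>25).astype(np.uint8))
print(st[1:],ce[1:].round())
E
```

```text
g (array([265.47058824, 250.21323529]), np.int64(272)) (array([265.7       , 250.95925926]), np.int64(270)) shift [0.23 0.75] expected [0.17 0.75]
w (array([321.07228916, 167.98795181]), np.int64(249)) (array([320.63786008, 169.35390947]), np.int64(243)) shift [-0.43  1.37] expected [-0.49  1.68]
b (array([402.88194444, 254.16319444]), np.int64(288)) (array([401.29681979, 254.83392226]), np.int64(283)) shift [-1.59  0.67] expected [-1.52  0.7 ]
[[312 160  19  11  76]
 [312 173  16   7  47]
 [402 245  12  16  60]
 [392 250   8  14  33]] [[322. 163.]
 [319. 177.]
 [409. 251.]
 [394. 258.]]
```

The cap shifts match a full 10 mm press. White is a little short in the picture because the side of its raised cap counted in the first measurement, but it bottomed at 72.1 mm with 8.8 N. Only the caps changed in the image. Handing in.

```bash
python3 -c "
from plant import manip
print(manip.sign_off())"
```

```text
the job is handed in; nothing more can be done
None
```

I pushed the green, white and blue buttons all the way in, in that order, with shut fingertips. I then moved the arm clear and handed in at about 16 s of the 43 s allowed.

- **Fully in:** each press ended with the fingertips at 58 mm, the stated fully-in height, and a push of 9–10.5 N against the soft stop.
- **Cap shift in the top view:** green and blue matched a 10 mm press to within 0.1 px.
- **White disagreed slightly:** it measured 1.37 px against 1.68 px expected. I put this down to the side of the raised cap counting in the first picture. Its end height (58.1 mm) and force (8.8 N) agree with fully in.
- **Nothing else moved:** comparing the first and last top pictures, only the area around the white and blue caps changed. The stations, emergency stop, padlock and screwdriver are where they were.
- **Not checked from the side:** the arm blocked the side camera's view of blue at the end, so blue was confirmed only by the top view and the force reading.

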